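# Reject the snapped core and hold the bath lid open for loading

### The arm

A 6-joint arm with a two-finger parallel gripper is mounted at the origin on the work surface. World frame = base frame: x ahead of the robot, y to its left, z up, the work surface at z = 0. Lengths are in m, angles in degrees, forces in N, time in s.
With the tool pointing down it reaches from about 0.35 to 0.775 m from the base axis. Payload 5.5 kg.
Tool frame: the origin (TCP) lies between the finger pads; the fingertips stand 25 mm ahead of it and the grasp point (between the pads) lies 6 mm ahead of it (ctrl.tip_extent is the distance from the TCP to the fingertips, in m); z points along the fingers, y is the line along which they close (so a half turn about z gives the same grasp; the last joint's range is limited). The gripper opens to 85 mm and grips with 20 to 120 N. Pads are 22 mm wide; open, the fingers measure 114 mm over their backs; the gripper's body (76 mm by 85 mm) begins 54 mm behind the grasp point. The pads swing forward as they close: fully open they stand 13 mm farther back than shut.
Start: joints at [57.147, 17.945, 2.641, 74.691, 0, 82.002], TCP at [0.242, 0.522, 0.256] pointing down, gripper open.
Joint ranges: [-158.12, 158.12], [-49.38, 96.58], [-58.88, 72.47], [-126.05, 133.96], [-84.25, 85.87], [-180, 180]. Speed limits (degrees/s): [147.25, 147.25, 180, 180, 180, 180].

### API

Orientations are given as [roll, pitch, yaw] about the fixed x, y, z axes, in that order (R = Rz(yaw) Ry(pitch) Rx(roll)).
In Python, from bench import ctrl gives the robot as it stands.
- The arm moves only by the tool send_rows, never from a script. Its argument "series" is a list of rows, each an object with "hand": the finger opening in mm, from 0 to 85.4; "dp": the shift along the tool's x, y, z in mm, a list of three; "rotation": the turn, a rotation vector about the tool's x, y, z in rad, a list of three. A call has 1 to 10 rows; each row shifts and turns the commanded pose from where the row before left it, along the tool's axes as they then stand; what a row does not reach is not made up. A row lasts 1/12 s, in which the tool goes at most 41.7 mm and 7.16 degrees, less where a joint would pass 70% of its speed; a pose out of reach is approached as far as the arm can. A call is refused whole if a number of a shift passes 41.7 or a number of a turn 0.125, either way. A call with a gripper value outside its range is refused whole. The fingers move at their own pace and stop on an object; "force" is the grip in N (left out, the last holds). Time passes only in rows, so rows that do not move let the fingers close. It gives the time, the measured TCP pose, the force, the opening and the grip force at its end, in the units of the state.
- ctrl.state(): the state, without advancing time (a new reading comes with each control period).
- ctrl.read_camera(name): name is "scene" or "top"; returns (picture, depth): 420x560x3 uint8, blue, green, red; 420x560 float32, m along the optical axis (not along the pixel's ray), 0 where there is no reading.
- ctrl.camera_model(name): a dict with "fx", "fy", "cx", "cy" (pixels), "distortion" ([k1, k2, p1, p2, k3] as OpenCV has them; the pictures are not rectified), "view" (4x4, takes a point from world to camera coordinates). Camera axes: x right, y down, z forward; pixel columns grow to the right and rows downward; lengths in m; the calibration is good to about 2 mm. A picture is of the moment at which its call begins. camera_model takes no time and is no camera call.
- ctrl.finish_job(): hands the job in; it is judged then, once.
The state is a dict: "clock": time; "joint_pos": joint angles; "qd": joint speeds; "tau": joint torques, N m; "eef_pos": TCP position; "ee_rot": TCP orientation; "force": force on the tool from outside, world axes, zero at the start; "torque": the same for the moment, N m; "grip_width": finger opening in m; "grip_force": force on a finger pad.
Only numpy, scipy, OpenCV 4.12 (cv2) and the standard library are available. Lean on these libraries where they do the work, as an engineer would, in place of code of your own. Each camera call takes 0.05 s, during which the arm holds its last target. There are 200 camera calls.

### The job

We are about to load the cores into the conditioning bath: first pick the snapped core, the shortest of the three standing in the tray, out of the set and drop it into the reject crate. Then lift the hinged lid of the bath and hold it open at 50 degrees from closed (give or take five) while I put the other two in; it falls shut when let go, so finish still holding it there. Leave the two sound cores standing in the tray and everything else on the bench where it is.

Things in the scene. Friction and masses are not known exactly. Their poses are not given: they have to be found in the camera images.
- bath: Drained steel conditioning bath, fixed: tank 225 mm deep (its x) by 340 wide (its y), rim 145 mm above the table; control housing 58 mm wide on its -y side; cock sticks out 27 mm in front. Origin: centre of the tank's underside, at table height; x points from front to hinge side. Lid hinged on the rear top edge: axis parallel to y at x +116.5, z 148 mm.
- bath_lid (a joint): Angle of the bath's lid (rad): 0 closed, positive as the front edge rises; 50 degrees is 0.873; stop at 1.8. No spring or stay: it falls shut under its weight when let go (about 0.75 kg, varying by a third; 3 to 5 N at the handle lifts it).
- lid_hinge (a point): On the lid's hinge axis, middle of its width, 148 mm above the table; turns with the lid. The lid is a steel plate 340 mm wide, 12 mm thick; its underside lies in the plane of the axis and its front edge is 232 mm from it.
- lid_handle (a point): Middle of the handle bar on the lid: dark steel bar 12 mm thick, parallel to the hinge axis, 108 mm free between its posts, its axis 40 mm above the lid's top face. With the lid closed it is 195 mm in front of the hinge axis, 52 mm above it and 200 mm above the table. Turns with the lid.
- tray: Shallow aluminium tray, 130 (its x) by 250 (its y) mm, rim 12 mm high, floor 3 mm thick, fixed to the bench. Three asphalt cores stand in it in a row along its y, 65 mm apart, in any order. Origin: centre of its underside.
- reject: The snapped asphalt core to be rejected: 38 mm diameter, 70 mm tall with a rough broken top (full diameter up to 60 mm), about 170 g, standing in the tray. Origin: centre of its underside; z along its axis.
- reject_mid (a point): Middle of the snapped core, on its axis 35 mm from its underside.
- core_a: A sound asphalt core, 38 mm diameter, 110 mm tall, standing in the tray; stays there. Origin: centre of its underside.
- core_b: The other sound asphalt core, same size; stays in the tray. Origin: centre of its underside.
- crate: Reject crate: open grey plastic box, 150 (its x) by 210 (its y) by 95 mm high outside, walls and floor 5 mm, fixed to the bench, with two core offcuts (38 mm discs, 14 and 18 mm thick) lying in it towards its two short ends. Origin: centre of its underside.
- big_core: Bystander: asphalt core 100 mm diameter, 63 mm tall, standing on the bench beyond the bath and the tray. Origin: centre of its underside.
- scraper: Bystander: 200 mm scraper lying on the bench in front of the bath. Origin near its middle.
- brush: Bystander: 180 mm brush lying on the bench to the robot's left. Origin near its middle.
- wash_bottle: Bystander: white bottle, 56 mm diameter, 150 mm tall, standing in front of the bath. Origin: centre of its underside.
Mind the look-alikes: they are no part of the job. Leave any blue, pink or yellow look-alike of the reject alone.

How it is judged (in metres and radians):
On the way:
1. the snapped core lies in the reject crate, let go and at rest (x of reject_mid in the frame of crate between -0.072 and 0.072 m and y of reject_mid in the frame of crate between -0.102 and 0.102 m and z of reject_mid in the frame of crate between 0 and 0.085 m and linear speed of reject below 0.05 m/s and contact force between reject and the fingers below 0.1 N and contact force between reject and the arm below 0.1 N), for 0.2 s.
At the end, for the whole second after the job is handed in: The robot holds the lid still (under 0.06 rad/s) at 50 degrees within 6 (0.768 to 0.978 rad), pressing on it with over 1 N; the snapped core rests inside the reject crate, untouched; both sound cores stand upright within 30 mm of where they were (all of step 1 and value of joint bath_lid between 0.768 and 0.978 rad and velocity of joint bath_lid between -0.06 and 0.06 rad/s and (contact force between bath_lid and the fingers above 1 N or contact force between bath_lid and the arm above 1 N) and angle between each of core_a, core_b's own z axis and vertical below 0.15 rad and distance of each of core_a, core_b from where it was at the start of the episode below 0.03 m); the arm keeps its last pose, push and grip.
It fails at once if a sound core is knocked over or shifted by more than 30 mm (angle between any of core_a, core_b's own z axis and vertical above 0.5 rad or distance of any of core_a, core_b from where it was at the start of the episode above 0.03 m).
It fails at once if another thing on the bench is shifted by more than 50 mm (the big core 40 mm) (distance of big_core from where it was at the start of the episode above 0.04 m or distance of any of scraper, brush, wash_bottle from where it was at the start of the episode above 0.05 m).
It also fails if it takes over 51 s, if anything falls off the work surface, if the arm or the gripper's body presses on something with over 40 N, if the wrist force passes 120 N, or if a joint passes its speed limit or range.

## Working session

There is one attempt and no reset: what is moved stays moved. The work goes in short steps, Python scripts to look and compute and a tool call to move; the robot and the scene stay as the last step left them, time stands still between calls to the robot, and variables do not carry over. Pictures are saved under pics/ and viewed, at most 10 in all, crops included, and the job is handed in when it is done.

Besides the shell and the picture viewer there is one more tool, called after ">>>" as name(argument=value, ...), one argument or row to a line, values as JSON. send_rows: Moves the arm, as the interface text tells. Its arguments: {"type":"object","properties":{"series":{"type":"array"},"force":{"type":"number"}},"required":["series"]}

```bash
mkdir -p pics; cat > h.py <<'E'
import numpy as np, cv2
from bench import ctrl
def ray(m,uv):
    K=np.array([[m['fx'],0,m['cx']],[0,m['fy'],m['cy']],[0,0,1.]])
    return cv2.undistortPoints(np.array(uv,float).reshape(-1,1,2),K,np.array(m['distortion'])).reshape(-1,2)
def world(name,uv,d):
    m=ctrl.camera_model(name); n=ray(m,uv); d=np.array(d,float)
    p=np.c_[n*d[:,None],d,np.ones(len(d))]
    return (np.linalg.inv(np.array(m['view']))@p.T).T[:,:3]
def cloud(name,depth):
    v,u=np.mgrid[0:420,0:560]; 
    return world(name,np.c_[u.ravel(),v.ravel()],depth.ravel()).reshape(420,560,3)
E
python3 - <<'E'
from h import *
for n in('top','scene'):
    p,d=ctrl.read_camera(n); cv2.imwrite(f'pics/{n}0.png',p); np.save(f'{n}0.npy',d)
    np.save(n+'0c.npy',cloud(n,d))
    m=ctrl.camera_model(n); print(n,np.linalg.inv(m['view'])[:3].round(3).tolist(),m['fx'])
print(ctrl.state())
E
```

```text
top [[0.019, -0.988, 0.156, 0.386], [-1.0, -0.017, 0.014, 0.031], [-0.011, -0.156, -0.988, 1.268]] 431.7183618932391
scene [[-0.531, 0.611, -0.588, 1.212], [0.848, 0.387, -0.363, 0.433], [0.006, -0.691, -0.723, 0.908]] 436.73688694233675
{'clock': 0.1, 'joint_pos': array([5.71474988e+01, 1.79868964e+01, 2.58190158e+00, 7.46907305e+01,
       7.40651772e-04, 8.20008453e+01]), 'qd': array([-0.01284835, -0.06093649,  0.19906454,  0.13225675,  0.08529949,
        0.07260974]), 'tau': array([ 3.29775045e-03, -4.81726491e+01,  2.99242347e+01,  1.27312727e-02,
       -6.72565534e-05, -1.91284983e-05]), 'eef_pos': array([0.24144815, 0.52137924, 0.25548279]), 'ee_rot': array([-1.79905309e+02, -1.40544219e-02,  1.55146641e+02]), 'force': array([-0.81631609,  0.22251173, -0.53329582]), 'torque': array([ 0.02226969, -0.03927294, -0.00377932]), 'grip_force': 0.0, 'grip_width': 0.08527733661279453}
```

View pics/top0.png

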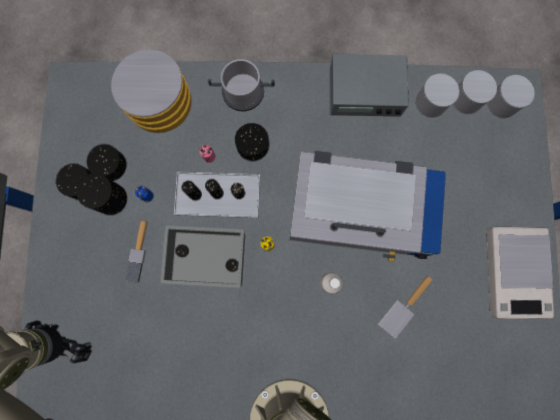

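View pics/scene0.png

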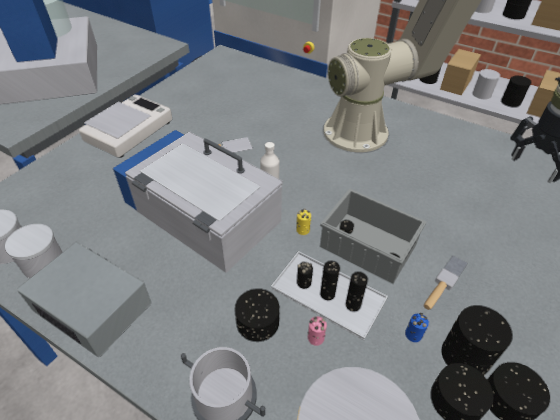

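Top view: the black cores in the tray are at (190,190), (213,188) and (238,190). Their look-alikes are blue (144,193), pink (207,152) and yellow (267,243). The crate is at (203,257), and the bath handle runs from (334,227) to (381,233). In the scene view the tray core nearest the bath, at (304,275), looks shortest; I'll check it in a crop and by height.

```bash
python3 - <<'E'
from h import *
a=cv2.imread('pics/top0.png')[125:300,150:460]; b=cv2.imread('pics/scene0.png')[240:340,260:400]
a=cv2.resize(a,None,fx=2.5,fy=2.5,interpolation=3)
cv2.imwrite('pics/crop1.png',cv2.resize(b,None,fx=4,fy=4,interpolation=3))
cv2.imwrite('pics/crop2.png',a)
for n in('top','scene'):
    c=np.load(n+'0c.npy').reshape(-1,3)
    for lo,hi in((.02,.058),(.06,.1),(.1,.13)):
        s=c[(c[:,2]>lo)&(c[:,2]<hi)&(c[:,0]>.48)&(c[:,0]<.72)&(c[:,1]>.10)&(c[:,1]<.38)]
        if len(s)==0: continue
        # clusters in occupancy grid
        g=np.zeros((60,70),np.uint8); ij=((s[:,:2]-[.48,.10])/.004).astype(int); g[ij[:,0],ij[:,1]]=1
        k,l=cv2.connectedComponents(g); L=l[ij[:,0],ij[:,1]]
        for i in range(1,k):
            q=s[L==i]
            if len(q)>20: print(n,lo,len(q),q.min(0).round(3),q.max(0).round(3))
c=np.load('top0c.npy')
for u,v in [(334,227),(345,229),(357,230),(370,232),(381,233),(360,200),(295,238),(303,155),(425,165),(420,250),(165,230),(243,230),(240,286),(163,283),(176,174),(259,175),(259,216),(175,214)]: print((u,v),c[v,u].round(3))
E
```

```text
top 0.02 75 [0.48  0.305 0.02 ] [0.524 0.349 0.057]
top 0.02 70 [0.515 0.149 0.022] [0.522 0.3   0.058]
top 0.02 38 [0.624 0.143 0.02 ] [0.646 0.178 0.058]
top 0.02 44 [0.623 0.208 0.02 ] [0.65  0.242 0.058]
top 0.02 45 [0.617 0.273 0.02 ] [0.644 0.301 0.057]
top 0.06 475 [0.481 0.137 0.06 ] [0.533 0.357 0.099]
top 0.06 48 [0.623 0.208 0.06 ] [0.651 0.239 0.1  ]
top 0.06 49 [0.617 0.273 0.06 ] [0.643 0.303 0.099]
top 0.06 131 [0.625 0.144 0.06 ] [0.661 0.178 0.077]
top 0.1 157 [0.624 0.209 0.101] [0.66  0.246 0.118]
top 0.1 159 [0.617 0.273 0.101] [0.654 0.311 0.118]
scene 0.02 808 [0.506 0.139 0.02 ] [0.531 0.352 0.058]
scene 0.02 144 [0.635 0.145 0.02 ] [0.666 0.181 0.058]
scene 0.02 176 [0.635 0.273 0.02 ] [0.659 0.314 0.058]
scene 0.02 140 [0.642 0.209 0.021] [0.664 0.246 0.058]
scene 0.06 1060 [0.48  0.136 0.06 ] [0.533 0.356 0.099]
scene 0.06 171 [0.63  0.144 0.061] [0.664 0.18  0.076]
scene 0.06 168 [0.636 0.209 0.06 ] [0.664 0.246 0.1  ]
scene 0.06 186 [0.633 0.274 0.061] [0.658 0.312 0.1  ]
scene 0.1 259 [0.619 0.274 0.1  ] [0.658 0.312 0.116]
scene 0.1 229 [0.624 0.208 0.1  ] [0.664 0.245 0.116]
(334, 227) [ 0.524 -0.101  0.181]
(345, 229) [ 0.522 -0.132  0.16 ]
(357, 230) [ 0.52  -0.163  0.158]
(370, 232) [ 0.515 -0.197  0.159]
(381, 233) [ 0.51  -0.219  0.187]
(360, 200) [ 0.599 -0.172  0.158]
(295, 238) [ 0.503 -0.005  0.09 ]
(303, 155) [ 0.718 -0.022  0.158]
(425, 165) [ 0.741 -0.401  0.002]
(420, 250) [ 0.471 -0.326  0.158]
(165, 230) [0.518 0.354 0.092]
(243, 230) [0.522 0.138 0.092]
(240, 286) [0.37  0.141 0.093]
(163, 283) [ 0.373  0.378 -0.008]
(176, 174) [ 0.702  0.357 -0.006]
(259, 175) [0.699 0.102 0.008]
(259, 216) [ 0.576  0.1   -0.   ]
(175, 214) [0.576 0.349 0.01 ]
```

View pics/crop1.png

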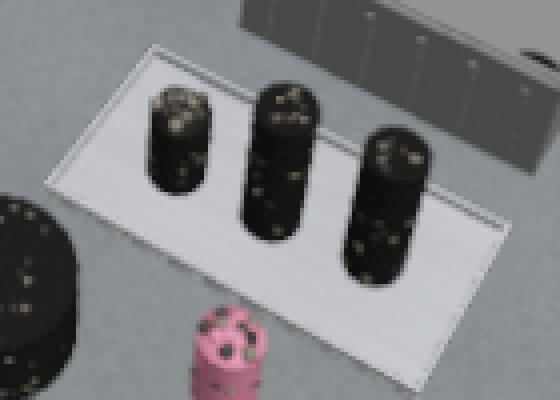

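View pics/crop2.png

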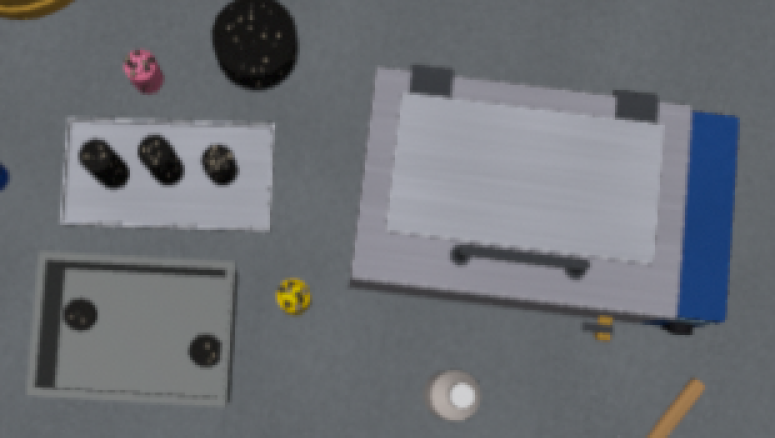

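The crop confirms it: the reject is the tray core nearest the bath, about (0.645, 0.163), with its top at about 0.075 m against 0.117 m for the others. I'll turn the tool and go above it.

>>> send_rows(
  series=[
    {"hand": 85, "dp": [0, 0, 0], "rotation": [0, 0, 0.122]},
    {"hand": 85, "dp": [0, 0, 0], "rotation": [0, 0, 0.122]},
    {"hand": 85, "dp": [0, 0, 0], "rotation": [0, 0, 0.122]},
    {"hand": 85, "dp": [0, 0, 0], "rotation": [0, 0, 0.122]},
    {"hand": 85, "dp": [0, 0, 0], "rotation": [0, 0, 0.122]},
    {"hand": 85, "dp": [0, 0, 0], "rotation": [0, 0, 0.122]},
    {"hand": 85, "dp": [0, 0, 0], "rotation": [0, 0, 0.122]},
    {"hand": 85, "dp": [0, 0, 0], "rotation": [0, 0, 0.122]},
    {"hand": 85, "dp": [0, 0, 0], "rotation": [0, 0, 0.122]},
  ],
)

```text
clock: 0.85
eef_pos: [0.2415, 0.5215, 0.2558]
ee_rot: [-180.0, 0.0, 91.9]
force: [-0.6, -0.6, -0.4]
grip_width: 0.0851
grip_force: 0.0
```

>>> send_rows(
  series=[
    {"hand": 85, "dp": [-23.5, 24.4, 3.5], "rotation": [0, 0, 0]},
    {"hand": 85, "dp": [-23.5, 24.4, 3.5], "rotation": [0, 0, 0]},
    {"hand": 85, "dp": [-23.5, 24.4, 3.5], "rotation": [0, 0, 0]},
    {"hand": 85, "dp": [-23.5, 24.4, 3.5], "rotation": [0, 0, 0]},
    {"hand": 85, "dp": [-23.5, 24.4, 3.5], "rotation": [0, 0, 0]},
    {"hand": 85, "dp": [-23.5, 24.4, 3.5], "rotation": [0, 0, 0]},
    {"hand": 85, "dp": [-23.5, 24.4, 3.5], "rotation": [0, 0, 0]},
    {"hand": 85, "dp": [-23.5, 24.4, 3.5], "rotation": [0, 0, 0]},
  ],
)

```text
clock: 1.52
eef_pos: [0.4449, 0.3401, 0.2278]
ee_rot: [-180.0, 0.0, 92.2]
force: [-0.6, 0.6, -0.3]
grip_width: 0.0852
grip_force: 0.0
```

>>> send_rows(
  series=[
    {"hand": 85, "dp": [-23.5, 24.4, 3.5], "rotation": [0, 0, 0]},
    {"hand": 85, "dp": [-23.5, 24.4, 3.5], "rotation": [0, 0, 0]},
    {"hand": 85, "dp": [-23.5, 24.4, 3.5], "rotation": [0, 0, 0]},
    {"hand": 85, "dp": [-23.5, 24.4, 3.5], "rotation": [0, 0, 0]},
    {"hand": 85, "dp": [-23.5, 24.4, 3.5], "rotation": [0, 0, 0]},
    {"hand": 85, "dp": [-23.5, 24.4, 3.5], "rotation": [0, 0, 0]},
    {"hand": 85, "dp": [-23.5, 24.4, 3.5], "rotation": [0, 0, 0]},
    {"hand": 85, "dp": [-23.5, 24.4, 3.5], "rotation": [0, 0, 0]},
    {"hand": 85, "dp": [0, 0, 0], "rotation": [0, 0, 0]},
    {"hand": 85, "dp": [0, 0, 0], "rotation": [0, 0, 0]},
  ],
)

```text
clock: 2.35
eef_pos: [0.6471, 0.1595, 0.1987]
ee_rot: [-179.9, -0.0, 92.1]
force: [-0.2, -0.3, -0.5]
grip_width: 0.0853
grip_force: 0.0
```

>>> send_rows(
  series=[
    {"hand": 85, "dp": [0, -2, 27], "rotation": [0, 0, 0]},
    {"hand": 85, "dp": [0, 0, 27], "rotation": [0, 0, 0]},
    {"hand": 85, "dp": [0, 0, 27], "rotation": [0, 0, 0]},
    {"hand": 85, "dp": [0, 0, 20], "rotation": [0, 0, 0]},
    {"hand": 85, "dp": [0, 0, 20], "rotation": [0, 0, 0]},
    {"hand": 85, "dp": [0, 0, 18], "rotation": [0, 0, 0]},
    {"hand": 85, "dp": [0, 0, 0], "rotation": [0, 0, 0]},
  ],
)

```text
clock: 2.93
eef_pos: [0.6404, 0.1621, 0.0571]
ee_rot: [-179.5, 0.0, 92.3]
force: [0.1, -0.1, -1.2]
grip_width: 0.0846
grip_force: 0.0
```

>>> send_rows(
  force=40,
  series=[
    {"hand": 25, "dp": [0, 0, 0], "rotation": [0, 0, 0]},
    {"hand": 25, "dp": [0, 0, 0], "rotation": [0, 0, 0]},
    {"hand": 25, "dp": [0, 0, 0], "rotation": [0, 0, 0]},
    {"hand": 25, "dp": [0, 0, 0], "rotation": [0, 0, 0]},
    {"hand": 25, "dp": [0, 0, 0], "rotation": [0, 0, 0]},
    {"hand": 25, "dp": [0, 0, 0], "rotation": [0, 0, 0]},
    {"hand": 25, "dp": [0, 0, 0], "rotation": [0, 0, 0]},
    {"hand": 25, "dp": [0, 0, 0], "rotation": [0, 0, 0]},
  ],
)

```text
clock: 3.6
eef_pos: [0.6454, 0.1615, 0.0633]
ee_rot: [179.8, -0.0, 92.2]
force: [-1.4, 0.4, 6.0]
grip_width: 0.0369
grip_force: 40.0
```

>>> send_rows(
  series=[
    {"hand": 25, "dp": [0, 0, -10], "rotation": [0, 0, 0]},
    {"hand": 25, "dp": [0, 0, -20], "rotation": [0, 0, 0]},
    {"hand": 25, "dp": [0, 0, -25], "rotation": [0, 0, 0]},
    {"hand": 25, "dp": [0, 0, -25], "rotation": [0, 0, 0]},
    {"hand": 25, "dp": [0, 0, -25], "rotation": [0, 0, 0]},
    {"hand": 25, "dp": [0, 0, -25], "rotation": [0, 0, 0]},
    {"hand": 25, "dp": [0, 0, -10], "rotation": [0, 0, 0]},
    {"hand": 25, "dp": [0, 0, 0], "rotation": [0, 0, 0]},
  ],
)

```text
clock: 4.27
eef_pos: [0.6461, 0.1613, 0.205]
ee_rot: [179.7, -0.0, 92.2]
force: [0.7, 0.2, -1.7]
grip_width: 0.0365
grip_force: 40.5
```

```bash
python3 - <<'E'
from h import *
p,d=ctrl.read_camera('scene'); cv2.imwrite('pics/s1.png',p)
s=ctrl.state(); print(s['eef_pos'],s['grip_width'],s['grip_force'],s['force'])
# bath lid fit from initial clouds
for n in('top','scene'):
    c=np.load(n+'0c.npy').reshape(-1,3)
    q=c[(abs(c[:,2]-.159)<.006)&(c[:,0]>.42)&(c[:,0]<.78)&(c[:,1]>-.42)&(c[:,1]<.03)]
    r=cv2.minAreaRect((q[:,:2]*1000).astype(np.float32)); print(n,'lid',r,cv2.boxPoints(r).round().tolist())
    q=c[(c[:,2]>.192)&(c[:,2]<.215)&(c[:,0]>.42)&(c[:,0]<.78)&(c[:,1]>-.42)&(c[:,1]<.03)]
    print(n,'handle',len(q),q.mean(0),q.min(0),q.max(0),cv2.minAreaRect((q[:,:2]*1000).astype(np.float32)))
    q=c[(abs(c[:,2]-.093)<.006)&(c[:,0]>.34)&(c[:,0]<.56)&(c[:,1]>.1)&(c[:,1]<.4)]
    print('crate',cv2.minAreaRect((q[:,:2]*1000).astype(np.float32)))
E
```

```text
[0.64521526 0.16122288 0.20249278] 0.036784932094167964 40.51823036279529 [-0.08607775  0.58488771 -2.87308137]
top lid ((600.2344360351562, -171.34339904785156), (340.9967346191406, 236.86138916015625), 84.1988296508789) [[465.0, -329.0], [701.0, -353.0], [735.0, -14.0], [500.0, 10.0]]
top handle 238 [ 0.52158703 -0.16335236  0.20359441] [ 0.51066398 -0.22633416  0.19668285] [ 0.53188166 -0.0991117   0.2096012 ] ((522.1581420898438, -162.8075408935547), (128.18995666503906, 11.760385513305664), 83.63082122802734)
crate ((450.4698181152344, 248.39138793945312), (220.07150268554688, 159.16064453125), 88.18743896484375)
scene lid ((601.2958984375, -171.4244384765625), (343.3779602050781, 239.90859985351562), 83.7721939086914) [[463.0, -329.0], [702.0, -355.0], [739.0, -14.0], [501.0, 12.0]]
scene handle 204 [ 0.52525535 -0.1564915   0.2021211 ] [ 0.51029995 -0.22818914  0.1921543 ] [ 0.53573213 -0.09709365  0.20872344] ((523.2981567382812, -162.48208618164062), (131.96255493164062, 14.625740051269531), 84.95991516113281)
crate ((449.2363586425781, 247.55674743652344), (220.2000732421875, 163.78099060058594), 88.44412231445312)
```

View pics/s1.png

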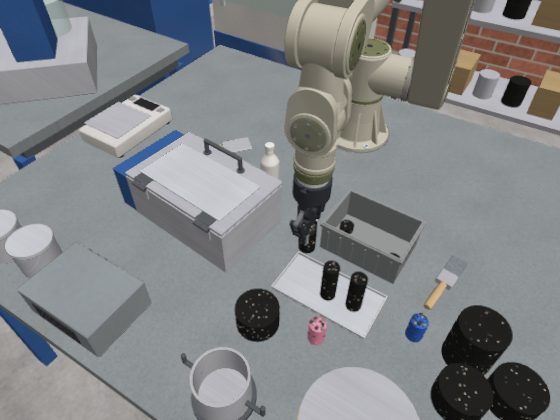

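The core is in the gripper at (308,240), and both sound cores still stand at (330,280) and (357,290). I'll carry it to the crate centre, about (0.450, 0.248).

>>> send_rows(
  series=[
    {"hand": 25, "dp": [10, -20, 0], "rotation": [0, 0, 0]},
    {"hand": 25, "dp": [14, -29, 0], "rotation": [0, 0, 0]},
    {"hand": 25, "dp": [14, -29, 0], "rotation": [0, 0, 0]},
    {"hand": 25, "dp": [14, -29, 0], "rotation": [0, 0, 0]},
    {"hand": 25, "dp": [14, -29, 0], "rotation": [0, 0, 0]},
    {"hand": 25, "dp": [14, -29, 0], "rotation": [0, 0, 0]},
    {"hand": 25, "dp": [14, -27, 0], "rotation": [0, 0, 0]},
    {"hand": 25, "dp": [0, 0, 0], "rotation": [0, 0, 0]},
    {"hand": 25, "dp": [0, 0, 0], "rotation": [0, 0, 0]},
  ],
)

```text
clock: 5.07
eef_pos: [0.4465, 0.2478, 0.1996]
ee_rot: [-179.8, 0.1, 92.4]
force: [0.4, -0.9, -2.5]
grip_width: 0.0363
grip_force: 40.8
```

>>> send_rows(
  series=[
    {"hand": 25, "dp": [0, 0, 15], "rotation": [0, 0, 0]},
    {"hand": 25, "dp": [0, 0, 20], "rotation": [0, 0, 0]},
    {"hand": 25, "dp": [0, 0, 25], "rotation": [0, 0, 0]},
    {"hand": 25, "dp": [0, 0, 25], "rotation": [0, 0, 0]},
    {"hand": 25, "dp": [0, 0, 20], "rotation": [0, 0, 0]},
    {"hand": 25, "dp": [0, 0, 17], "rotation": [0, 0, 0]},
    {"hand": 25, "dp": [0, 0, 0], "rotation": [0, 0, 0]},
    {"hand": 25, "dp": [0, 0, 0], "rotation": [0, 0, 0]},
  ],
)

```text
clock: 5.73
eef_pos: [0.4485, 0.2467, 0.0777]
ee_rot: [-179.8, 0.1, 92.2]
force: [1.3, 0.4, -1.3]
grip_width: 0.0363
grip_force: 40.8
```

>>> send_rows(
  series=[
    {"hand": 25, "dp": [0, 0, 8], "rotation": [0, 0, 0]},
    {"hand": 25, "dp": [0, 0, 0], "rotation": [0, 0, 0]},
    {"hand": 58, "dp": [0, 0, 0], "rotation": [0, 0, 0]},
    {"hand": 58, "dp": [0, 0, 0], "rotation": [0, 0, 0]},
    {"hand": 58, "dp": [0, 0, 0], "rotation": [0, 0, 0]},
    {"hand": 58, "dp": [0, 0, 0], "rotation": [0, 0, 0]},
    {"hand": 58, "dp": [0, 0, 0], "rotation": [0, 0, 0]},
    {"hand": 58, "dp": [0, 0, 0], "rotation": [0, 0, 0]},
  ],
)

```text
clock: 6.4
eef_pos: [0.4492, 0.2478, 0.0717]
ee_rot: [180.0, -0.0, 92.2]
force: [-0.3, -0.4, 0.1]
grip_width: 0.0577
grip_force: 0.0
```

>>> send_rows(
  series=[
    {"hand": 58, "dp": [0, 0, -15], "rotation": [0, 0, 0]},
    {"hand": 58, "dp": [0, 0, -30], "rotation": [0, 0, 0]},
    {"hand": 58, "dp": [0, 0, -35], "rotation": [0, 0, 0]},
    {"hand": 58, "dp": [0, 0, -35], "rotation": [0, 0, 0]},
    {"hand": 58, "dp": [0, 0, -35], "rotation": [0, 0, 0]},
    {"hand": 58, "dp": [0, 0, -35], "rotation": [0, 0, 0]},
    {"hand": 58, "dp": [0, 0, -35], "rotation": [0, 0, 0]},
    {"hand": 58, "dp": [0, 0, 0], "rotation": [0, 0, 0]},
  ],
)

```text
clock: 7.07
eef_pos: [0.4515, 0.2486, 0.2988]
ee_rot: [179.4, -0.2, 92.2]
force: [1.3, 0.5, 0.9]
grip_width: 0.0582
grip_force: 0.0
```

>>> send_rows(
  series=[
    {"hand": 30, "dp": [-20, 0.6, 0], "rotation": [0, 0, 0.07]},
    {"hand": 30, "dp": [-37, -1.5, 0], "rotation": [0, 0, 0.07]},
    {"hand": 30, "dp": [-37, -4, 0], "rotation": [0, 0, 0]},
    {"hand": 30, "dp": [-37, -4, 0], "rotation": [0, 0, 0]},
    {"hand": 30, "dp": [-37, -4, 0], "rotation": [0, 0, 0]},
    {"hand": 30, "dp": [-37, -4, 0], "rotation": [0, 0, 0]},
    {"hand": 30, "dp": [-37, -4, 0], "rotation": [0, 0, 0]},
    {"hand": 30, "dp": [-37, -4, 0], "rotation": [0, 0, 0]},
    {"hand": 30, "dp": [-37, -4, 0], "rotation": [0, 0, 0]},
    {"hand": 30, "dp": [-37, -4, 0], "rotation": [0, 0, 0]},
  ],
)

```text
clock: 7.9
eef_pos: [0.3852, -0.102, 0.2914]
ee_rot: [180.0, 0.0, 84.2]
force: [0.7, 0.3, 0.7]
grip_width: 0.0303
grip_force: 0.0
```

>>> send_rows(
  series=[
    {"hand": 30, "dp": [-37, -4, 0], "rotation": [0, 0, 0]},
    {"hand": 30, "dp": [-15, -2, 0], "rotation": [0, 0, 0]},
    {"hand": 30, "dp": [0, 0, 0], "rotation": [-0.105, 0, 0]},
    {"hand": 30, "dp": [0, 0, 0], "rotation": [-0.105, 0, 0]},
    {"hand": 30, "dp": [0, 0, 0], "rotation": [-0.105, 0, 0]},
    {"hand": 30, "dp": [0, 0, 0], "rotation": [-0.105, 0, 0]},
    {"hand": 30, "dp": [0, 0, 0], "rotation": [-0.105, 0, 0]},
    {"hand": 30, "dp": [0, 0, 0], "rotation": [0, 0, 0]},
    {"hand": 30, "dp": [0, 0, 0], "rotation": [0, 0, 0]},
  ],
)

```text
clock: 8.65
eef_pos: [0.3734, -0.1514, 0.2907]
ee_rot: [150.0, 0.0, 84.1]
force: [0.5, -0.3, -0.4]
grip_width: 0.0301
grip_force: 0.0
```

```bash
python3 - <<'E'
from h import *
from scipy.spatial.transform import Rotation as R
s=ctrl.state(); M=R.from_euler('xyz',s['ee_rot'],degrees=True).as_matrix()
print(s['eef_pos'],s['joint_pos'].round(1),s['force'],M.round(3).tolist())
bar=np.array([.522,-.163,.201]); print('to go, tool mm',(M.T@(bar-s['eef_pos'])*1000).round(1)-[0,0,6])
p,d=ctrl.read_camera('scene'); q,_=ctrl.read_camera('top')
cv2.imwrite('pics/s2.png',np.hstack([cv2.resize(p[110:290,100:460],None,fx=2,fy=2)[:, :],])); 
cv2.imwrite('pics/t2.png',cv2.resize(q[140:300,140:420],None,fx=2.5,fy=2.5,interpolation=3))
E
```

```text
[ 0.37338806 -0.15140282  0.29073219] [-47.1 -23.2 -38.1  51.6  19.2  52.8] [ 0.48558603 -0.30173992 -0.36508585] [[0.103, 0.862, 0.497], [0.995, -0.089, -0.052], [-0.0, 0.5, -0.866]]
to go, tool mm [  3.8  84.2 146.2]
```

View pics/s2.png

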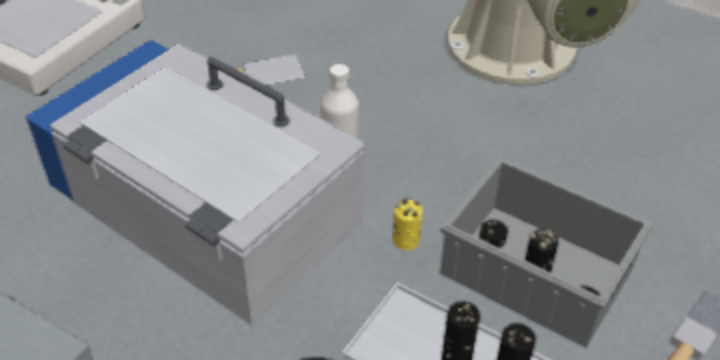

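View pics/t2.png

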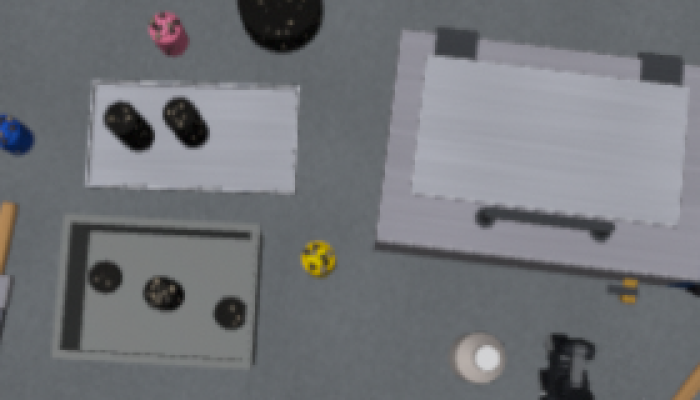

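The reject core stands in the middle of the crate at (163,293), both sound cores stand in the tray at (130,125) and (186,121), and the handle is untouched. The remaining offset to the bar in tool axes is x +4, y +84, z +146 mm. I'll do y first, then check.

>>> send_rows(
  series=[
    {"hand": 30, "dp": [4, 16, 0], "rotation": [0, 0, 0]},
    {"hand": 30, "dp": [0, 28, 0], "rotation": [0, 0, 0]},
    {"hand": 30, "dp": [0, 28, 0], "rotation": [0, 0, 0]},
    {"hand": 30, "dp": [0, 12, 0], "rotation": [0, 0, 0]},
    {"hand": 30, "dp": [0, 0, 20], "rotation": [0, 0, 0]},
    {"hand": 30, "dp": [0, 0, 25], "rotation": [0, 0, 0]},
    {"hand": 30, "dp": [0, 0, 20], "rotation": [0, 0, 0]},
    {"hand": 30, "dp": [0, 0, 10], "rotation": [0, 0, 0]},
    {"hand": 30, "dp": [0, 0, 0], "rotation": [0, 0, 0]},
    {"hand": 30, "dp": [0, 0, 0], "rotation": [0, 0, 0]},
  ],
)

```text
clock: 9.58
eef_pos: [0.4861, -0.1586, 0.2682]
ee_rot: [150.0, -0.0, 84.3]
force: [-0.1, -0.3, -0.7]
grip_width: 0.0296
grip_force: 0.0
```

```bash
cat > go.py <<'E'
from h import *
from scipy.spatial.transform import Rotation as R
s=ctrl.state(); M=R.from_euler('xyz',s['ee_rot'],degrees=True).as_matrix()
print(s['clock'],s['eef_pos'],s['ee_rot'],s['joint_pos'].round(1),s['force'])
bar=np.array([.522,-.163,.201]); print('to go, tool mm',(M.T@(bar-s['eef_pos'])*1000).round(1)-[0,0,6])
E
python3 go.py
```

```text
9.5833 [ 0.48610175 -0.15858741  0.26817704] [ 1.50046053e+02 -4.50551404e-02  8.43099739e+01] [-34.8 -10.1 -33.5  39.9  14.1  64.3] [-0.13157175 -0.32142349 -0.68407851]
to go, tool mm [-0.9 -2.2 70.3]
```

>>> send_rows(
  series=[
    {"hand": 30, "dp": [0, -1.5, 15], "rotation": [0, 0, 0]},
    {"hand": 30, "dp": [0, 0, 20], "rotation": [0, 0, 0]},
    {"hand": 30, "dp": [0, 0, 20], "rotation": [0, 0, 0]},
    {"hand": 30, "dp": [0, 0, 11], "rotation": [0, 0, 0]},
    {"hand": 30, "dp": [0, 0, 3], "rotation": [0, 0, 0]},
    {"hand": 30, "dp": [0, 0, 0], "rotation": [0, 0, 0]},
    {"hand": 30, "dp": [0, 0, 0], "rotation": [0, 0, 0]},
  ],
)

```text
clock: 10.17
eef_pos: [0.5186, -0.1625, 0.2093]
ee_rot: [149.9, 0.0, 84.2]
force: [-0.2, 0.3, 0.4]
grip_width: 0.0301
grip_force: 0.0
```

```bash
python3 go.py; python3 - <<'E'
from h import *
p,d=ctrl.read_camera('scene')
cv2.imwrite('pics/s3.png',cv2.resize(p[110:230,140:320],None,fx=4,fy=4,interpolation=3))
E
```

```text
10.1667 [ 0.51864987 -0.16248298  0.20928712] [1.49858701e+02 3.34405191e-02 8.42252073e+01] [-32.6  -4.  -37.3  29.3  13.   66.4] [-0.15443171  0.26587299  0.40620353]
to go, tool mm [-0.2 -1.2  2.9]
```

View pics/s3.png

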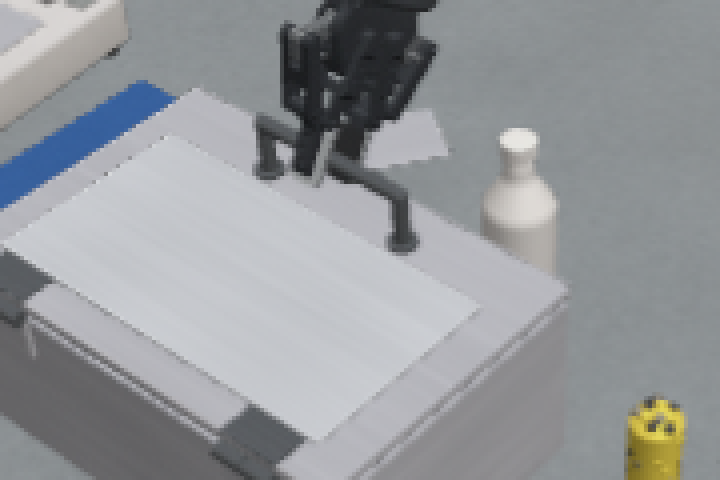

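The fingers straddle the handle bar at (325,155), with one finger on each side. I'll close on it.

>>> send_rows(
  force=60,
  series=[
    {"hand": 5, "dp": [0, -1, 1], "rotation": [0, 0, 0]},
    {"hand": 5, "dp": [0, 0, 0], "rotation": [0, 0, 0]},
    {"hand": 5, "dp": [0, 0, 0], "rotation": [0, 0, 0]},
    {"hand": 5, "dp": [0, 0, 0], "rotation": [0, 0, 0]},
    {"hand": 5, "dp": [0, 0, 0], "rotation": [0, 0, 0]},
    {"hand": 5, "dp": [0, 0, 0], "rotation": [0, 0, 0]},
    {"hand": 5, "dp": [0, 0, 0], "rotation": [0, 0, 0]},
  ],
)

```text
clock: 10.8
eef_pos: [0.5169, -0.1624, 0.2073]
ee_rot: [149.9, 0.0, 84.1]
force: [-6.4, 0.4, 4.2]
grip_width: 0.0094
grip_force: 58.5
```

```bash
python3 go.py; python3 - <<'E'
from h import *
from scipy.spatial.transform import Rotation as R
s=ctrl.state(); print(s['grip_width'],s['grip_force'])
# arc about the bath's y through hinge; tool rigid with lid, in bath (x,z) and tool axes
yaw=-.101; bx=np.array([np.cos(yaw),np.sin(yaw),0]); by=np.array([-np.sin(yaw),np.cos(yaw),0])
H=np.array([.522,-.163,.148])+.195*bx
P=s['eef_pos']; M=R.from_euler('xyz',s['ee_rot'],degrees=True).as_matrix()
v=P-H; n=24; dth=np.radians(50)/n   # constant step in tool frame when turning rigidly
# per-row: shift along tool axes before turning
Rs=R.from_rotvec(by*dth)
print('sign test z', (Rs.apply(v)-v)*1000)
print('tool shift', M.T@(Rs.apply(v)-v)*1000,'rotvec',M.T@by*dth)
E
```

```text
10.8 [ 0.51686468 -0.16235766  0.2073255 ] [1.49938802e+02 4.77830195e-02 8.41457831e+01] [-32.6  -4.1 -37.6  29.1  13.   66.4] [-6.42204274  0.43295318  4.18208618]
to go, tool mm [-0.1  1.3  2.1]
0.00943204343427229 58.460572957992554
sign test z [ 2.27730851 -0.23079347  7.23771157]
tool shift [-3.34567480e-03  5.60663276e+00 -5.11757035e+00] rotvec [ 3.63609883e-02 -2.17986782e-05 -4.76533216e-05]
```

>>> send_rows(
  series=[
    {"hand": 5, "dp": [0, 5.6, -5.1], "rotation": [0.0364, 0, 0]},
    {"hand": 5, "dp": [0, 5.6, -5.1], "rotation": [0.0364, 0, 0]},
    {"hand": 5, "dp": [0, 5.6, -5.1], "rotation": [0.0364, 0, 0]},
    {"hand": 5, "dp": [0, 5.6, -5.1], "rotation": [0.0364, 0, 0]},
    {"hand": 5, "dp": [0, 5.6, -5.1], "rotation": [0.0364, 0, 0]},
    {"hand": 5, "dp": [0, 5.6, -5.1], "rotation": [0.0364, 0, 0]},
    {"hand": 5, "dp": [0, 5.6, -5.1], "rotation": [0.0364, 0, 0]},
    {"hand": 5, "dp": [0, 5.6, -5.1], "rotation": [0.0364, 0, 0]},
  ],
)

```text
clock: 11.47
eef_pos: [0.5415, -0.165, 0.2611]
ee_rot: [166.9, 0.0, 84.1]
force: [-1.3, -2.4, -5.0]
grip_width: 0.0096
grip_force: 60.5
```

>>> send_rows(
  series=[
    {"hand": 5, "dp": [0, 5.6, -5.1], "rotation": [0.0364, 0, 0]},
    {"hand": 5, "dp": [0, 5.6, -5.1], "rotation": [0.0364, 0, 0]},
    {"hand": 5, "dp": [0, 5.6, -5.1], "rotation": [0.0364, 0, 0]},
    {"hand": 5, "dp": [0, 5.6, -5.1], "rotation": [0.0364, 0, 0]},
    {"hand": 5, "dp": [0, 5.6, -5.1], "rotation": [0.0364, 0, 0]},
    {"hand": 5, "dp": [0, 5.6, -5.1], "rotation": [0.0364, 0, 0]},
    {"hand": 5, "dp": [0, 5.6, -5.1], "rotation": [0.0364, 0, 0]},
    {"hand": 5, "dp": [0, 5.6, -5.1], "rotation": [0.0364, 0, 0]},
  ],
)

```text
clock: 12.13
eef_pos: [0.5815, -0.1693, 0.3068]
ee_rot: [-176.4, 0.1, 84.2]
force: [-3.6, -1.5, -2.2]
grip_width: 0.0096
grip_force: 60.5
```

```bash
python3 go.py
```

```text
12.1333 [ 0.58148415 -0.16930459  0.30677776] [-1.76447852e+02  6.20791670e-02  8.41593418e+01] [-23.3  24.2  18.6  87.8  -1.1  72.6] [-3.56000432 -1.4828804  -2.23374166]
to go, tool mm [  0.3 -53.1 103.3]
```

>>> send_rows(
  series=[
    {"hand": 5, "dp": [0, 5.6, -5.1], "rotation": [0.0364, 0, 0]},
    {"hand": 5, "dp": [0, 5.6, -5.1], "rotation": [0.0364, 0, 0]},
    {"hand": 5, "dp": [0, 5.6, -5.1], "rotation": [0.0364, 0, 0]},
    {"hand": 5, "dp": [0, 5.6, -5.1], "rotation": [0.0364, 0, 0]},
  ],
)

```text
clock: 12.47
eef_pos: [0.6062, -0.172, 0.3249]
ee_rot: [-168.2, 0.1, 84.2]
force: [-3.6, -3.6, -2.7]
grip_width: 0.01
grip_force: 60.6
```

>>> send_rows(
  series=[
    {"hand": 5, "dp": [0, 5.6, -5.1], "rotation": [0.0364, 0, 0]},
    {"hand": 5, "dp": [0, 5.6, -5.1], "rotation": [0.0364, 0, 0]},
    {"hand": 5, "dp": [0, 5.6, -5.1], "rotation": [0.0364, 0, 0]},
    {"hand": 5, "dp": [0, 5.6, -5.1], "rotation": [0.0364, 0, 0]},
    {"hand": 5, "dp": [0, 0, 0], "rotation": [0, 0, 0]},
    {"hand": 5, "dp": [0, 0, 0], "rotation": [0, 0, 0]},
    {"hand": 5, "dp": [0, 0, 0], "rotation": [0, 0, 0]},
    {"hand": 5, "dp": [0, 0, 0], "rotation": [0, 0, 0]},
  ],
)

```text
clock: 13.13
eef_pos: [0.6273, -0.1723, 0.3366]
ee_rot: [-160.0, -0.0, 84.2]
force: [-5.1, 1.9, 3.3]
grip_width: 0.0095
grip_force: 66.3
```

```bash
python3 go.py; python3 - <<'E'
from h import *
p,d=ctrl.read_camera('scene'); q,e=ctrl.read_camera('top')
cv2.imwrite('pics/s4.png',p); cv2.imwrite('pics/t4.png',q)
yaw=-.101; bx=np.array([np.cos(yaw),np.sin(yaw)]); by=np.array([-bx[1],bx[0]]); H=np.array([.522,-.163])+.195*bx
for n,dd in(('top',e),('scene',d)):
    c=cloud(n,dd).reshape(-1,3); X=(c[:,:2]-H)@bx; Y=(c[:,:2]-H)@by; Z=c[:,2]-.148
    k=(dd.ravel()>0)&(abs(Y)>.08)&(abs(Y)<.16)&(X<-.02)&(X>-.2)&(Z>.03)&(Z<.25)
    if k.sum()<30: print(n,k.sum()); continue
    a=np.polyfit(X[k],Z[k],1); r=Z[k]-np.polyval(a,X[k]); g=abs(r)<.01; a=np.polyfit(X[k][g],Z[k][g],1)
    print(n,k.sum(),g.sum(),'deg',np.degrees(np.arctan(-a[0])),'offset',a[1]*np.cos(np.arctan(a[0])))
E
```

```text
13.1333 [ 0.62730135 -0.17228757  0.33659057] [-1.60037633e+02 -2.18557449e-02  8.42243630e+01] [-20.3  53.4  72.4 128.3  -4.9  76.3] [-5.05725753  1.86658134  3.2641703 ]
to go, tool mm [ -1.4 -53.1 157.5]
top 2158 2040 deg 46.091246492990564 offset 0.01658841673473315
scene 3711 3683 deg 47.407286507727555 offset 0.014805589258644971
```

View pics/s4.png

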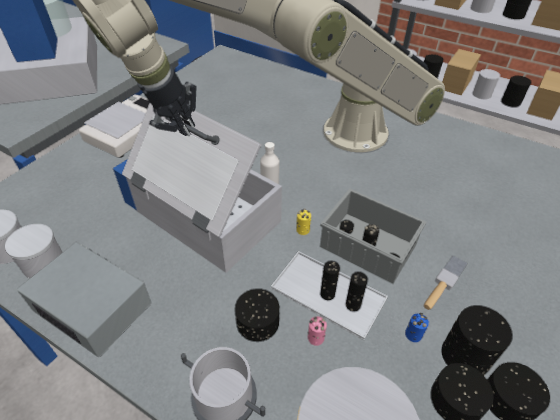

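The lid is open at about 47° and everything else is in place: reject in the crate at (371,233), sound cores at (330,280) and (357,291). Joint 3 is at its limit, so I'll take some tilt off the tool.

>>> send_rows(
  series=[
    {"hand": 5, "dp": [0, 0.2, 0], "rotation": [-0.035, 0, 0]},
    {"hand": 5, "dp": [0, 0.2, 0], "rotation": [-0.035, 0, 0]},
    {"hand": 5, "dp": [0, 0.2, 0], "rotation": [-0.035, 0, 0]},
    {"hand": 5, "dp": [0, 0.2, 0], "rotation": [-0.035, 0, 0]},
    {"hand": 5, "dp": [0, 0.2, 0], "rotation": [-0.035, 0, 0]},
    {"hand": 5, "dp": [0, 0, 0], "rotation": [0, 0, 0]},
    {"hand": 5, "dp": [0, 0, 0], "rotation": [0, 0, 0]},
    {"hand": 5, "dp": [0, 0, 0], "rotation": [0, 0, 0]},
    {"hand": 5, "dp": [0, 0, 0], "rotation": [0, 0, 0]},
  ],
)

```text
clock: 13.98
eef_pos: [0.6268, -0.1724, 0.3383]
ee_rot: [-170.1, 0.1, 84.2]
force: [-9.8, 2.7, 11.4]
grip_width: 0.0099
grip_force: 65.9
```

```bash
cat > lid.py <<'E'
from h import *
p,d=ctrl.read_camera('scene'); q,e=ctrl.read_camera('top')
yaw=-.101; bx=np.array([np.cos(yaw),np.sin(yaw)]); by=np.array([-bx[1],bx[0]]); H=np.array([.522,-.163])+.195*bx
for n,dd in(('top',e),('scene',d)):
    c=cloud(n,dd).reshape(-1,3); X=(c[:,:2]-H)@bx; Y=(c[:,:2]-H)@by; Z=c[:,2]-.148
    k=(dd.ravel()>0)&(abs(Y)>.08)&(abs(Y)<.16)&(X<-.02)&(X>-.2)&(Z>.03)&(Z<.25)
    a=np.polyfit(X[k],Z[k],1)
    for _ in range(4):
        g=abs(Z[k]-np.polyval(a,X[k]))<.006; a=np.polyfit(X[k][g],Z[k][g],1)
    print(n,g.sum(),'deg',np.degrees(np.arctan(-a[0])),'offset',a[1]*np.cos(np.arctan(a[0])))
E
python3 go.py; python3 lid.py
```

```text
13.9833 [ 0.62677934 -0.17235413  0.33825679] [-1.70089685e+02  6.44998340e-02  8.42071885e+01] [-21.3  37.4  44.1 106.2  -2.7  74.7] [-9.84309759  2.6920262  11.38744043]
to go, tool mm [ -1.1 -80.  147.3]
top 1348 deg 46.83383723991683 offset 0.016083290597229925
scene 3582 deg 47.44928879285519 offset 0.015523436261008869
```

>>> send_rows(
  series=[
    {"hand": 5, "dp": [0, 2, -1.6], "rotation": [0.01, 0, 0]},
    {"hand": 5, "dp": [0, 2, -1.6], "rotation": [0.01, 0, 0]},
    {"hand": 5, "dp": [0, 2, -1.6], "rotation": [0.01, 0, 0]},
    {"hand": 5, "dp": [0, 2, -1.6], "rotation": [0.01, 0, 0]},
    {"hand": 5, "dp": [0, 0, 0], "rotation": [0, 0, 0]},
    {"hand": 5, "dp": [0, 0, 0], "rotation": [0, 0, 0]},
    {"hand": 5, "dp": [0, 0, 0], "rotation": [0, 0, 0]},
    {"hand": 5, "dp": [0, 0, 0], "rotation": [0, 0, 0]},
    {"hand": 5, "dp": [0, 0, 0], "rotation": [0, 0, 0]},
    {"hand": 5, "dp": [0, 0, 0], "rotation": [0, 0, 0]},
  ],
)

```text
clock: 14.92
eef_pos: [0.6363, -0.1734, 0.3425]
ee_rot: [-167.8, 0.1, 84.2]
force: [-8.7, 1.8, 8.6]
grip_width: 0.0093
grip_force: 65.6
```

```bash
python3 go.py; python3 lid.py
```

```text
14.9167 [ 0.63625143 -0.17337647  0.34251234] [-1.67790334e+02  5.30413674e-02  8.42143884e+01] [-20.9  42.4  53.5 112.9  -3.2  75.3] [-8.689745    1.76283003  8.61475669]
to go, tool mm [ -1.1 -82.2 156.6]
top 1294 deg 49.425357038900295 offset 0.016820340878093597
scene 3341 deg 50.31844473834641 offset 0.015503742739495658
```

The lid reads 49.4° and 50.3° from the two cameras, it is held still, and the joints are clear of their limits. I'll hand it in.

```bash
python3 -c "
from bench import ctrl
print(ctrl.finish_job())"
```

```text
the job is handed in; nothing more can be done
None
```

The snapped core is in the reject crate, the arm is holding the bath lid open at about 50°, and both sound cores are still standing in the tray; the job is handed in, with no verdict returned.

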